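# Set up the dust extractor for sanding an egg cup

## Robot

A 6-joint arm with a two-finger parallel gripper is mounted at the origin on a cart in front of the work surface, level with it; the furniture and walls round the work are solid. World frame = base frame: x ahead of the robot, y to its left, z up, the work surface at z = 0. Lengths are in m, angles in degrees, forces in N, time in s.
With the tool pointing down it reaches from about 0.425 to 0.95 m from the base axis. Payload 14.7 kg.
Tool frame: the origin (TCP) lies on the centre line of the jaws, within the pads' length; the fingertips stand 25 mm ahead of it and the grasp point (between the pads) lies 6 mm ahead of it; z points along the fingers, y is the line along which they close (so a half turn about z gives the same grasp; the last joint's range is limited). The gripper opens to 85 mm and grips with 20 to 120 N. Pads are 22 mm wide; open, the fingers measure 114 mm over their backs; the gripper's body (76 mm by 85 mm) begins 54 mm behind the grasp point. The pads swing forward as they close: fully open they stand 13 mm farther back than shut.
Start: joints at [68.319, 27.513, 91.461, -0, 61.026, -2.67], TCP at [0.212, 0.615, 0.256] pointing down, gripper open.
Joint ranges: [-157.49, 157.49], [-46.99, 117.5], [13.45, 153.17], [-89.5, 269.5], [5.16, 153.95], [-167.48, 167.48]. Speed limits (degrees/s): [108.29, 108.29, 136.94, 172.46, 172.46, 172.46].

## Interface

Orientations are given as a 3x3 rotation matrix whose columns are the frame's x, y, z axes.
In Python, from workcell import monitor, vision, bot gives the robot as it stands. The module is installed in compiled form; this text tells all that it offers.
- The arm moves only by the shell command python3 -m crank 'ROWS'. ROWS is JSON, a list that holds one entry, the list of rows, each a list of 7 numbers: the turn, a rotation vector about the tool's x, y, z in units of 6 degrees (1.0 is 6 degrees), then the shift along the tool's x, y, z in m, then the closure, from 0 (fully open) to 1 (shut). A call has 1 to 20 rows; each row is the pose to reach, as a shift and turn from the pose commanded when the call began, along the tool's axes at that moment; what a row does not reach only later rows make up. A row lasts 1/12 s, in which the tool goes at most 41.7 mm and 7.16 degrees, less where a joint would pass 70% of its speed; a pose out of reach is approached as far as the arm can. A call with a gripper value outside its range is refused whole. The fingers move at their own pace and stop on an object; the grip force is fixed at half the most. Time passes only in rows, so rows that repeat a pose let the fingers close. It gives the time, the measured TCP pose, the force, the opening and the grip force at its end, in the units of the state.
- monitor.get_state(): the state, without advancing time (a new reading comes with each control period).
- vision.grab_frame(name): name is "scene" or "side" or "wrist"; returns the picture (420x560x3 uint8, red, green, blue); there is no depth.
- vision.get_calibration(name): a dict with "intrinsics" (3x3 intrinsics, pixels), "R" (3x3) and "t" (3): a world point X has camera coordinates R X + t. Camera axes: x right, y down, z forward; pixel columns grow to the right and rows downward; lengths in m; the calibration is good to about 2 mm. The wrist camera is an equidistant fisheye: a pixel r from the principal point sees the ray r / f radians off the axis. A picture is of the moment at which its call begins: read the wrist's pose just before it. get_calibration takes no time and is no camera call; for the wrist camera it gives the pose at the moment of the call.
- bot.finish_job(): hands the job in; it is judged then, once.
The state is a dict: "t": time; "q": joint angles; "qvel": joint speeds; "tau": joint torques, N m; "position": TCP position; "eef_rot": TCP orientation; "wrist_force": force on the tool from outside, world axes, zero at the start; "wrist_torque": the same for the moment, N m; "width": finger opening in m; "finger_force": force on a finger pad.
Only numpy, scipy, OpenCV 4.12 (cv2) and the standard library are available. Lean on these libraries where they do the work, as an engineer would, in place of code of your own. Each camera call takes 0.05 s, during which the arm holds its last target. There are 200 camera calls.

## Task

Get ready to sand the turned egg cup: stand it upright on the bench straight in front of the dust extractor's intake grille, centred on the grille, with about 6 cm of clear bench between cup and grille. Turn the extractor's fan speed knob up (clockwise) by exactly three clicks from where it stands now, and let go of both. Leave the other things on the bench where they are.

Things in the scene. Friction and masses are not known exactly. Their poses are not given: they have to be found in the camera images.
- extractor: Bench dust extractor: grey console 240 mm wide, 145 deep, 160 high at the back, fixed. Origin on the bench at the foot of its upright front face (70 mm high), mid-width; x back into it, y to its left seen from the robot, z up. Above the front face a panel slopes up and back at 42 degrees from level, up to a flat top; the knob stands on it, axis at y = -45 mm, seven dots round its upper side.
- speed_knob (a joint): Fan speed knob angle, rad, growing clockwise seen facing the panel. 7 click stops 25 degrees (0.4363 rad) apart, from 0 to 2.618; end stops 0.04 beyond. Starts at the first, second or third stop. At 1.309 the pointer points straight up the slope. About 0.05 N m takes it past a click; let go, it settles into the nearest stop.
- knob_grip (a point): Point on the knob's axis in the middle of its grip bar, 32 mm above the panel. Its z axis is the knob's axis, out of the panel (42 degrees from vertical, leaning to the front, extractor -x). Black bar 42 mm long, 14 mm thick, top 12 mm above this point; 20 mm below it is the top of a round skirt of 44 mm diameter. Its axes turn with the knob: pointer = its x turned +75 degrees about z.
- knob_pointer (a point): Top of the pointer end of the knob's bar (the end with the white line), 21 mm from the knob's axis, 12 mm farther out of the panel than knob_grip.
- egg_cup: Turned egg cup of dark reddish wood, 48 mm diameter and 57 mm high, on a round foot with a narrow waist; the bowl above the waist is the widest part, best gripped across its sides 34 to 57 mm above the bench. About 30 g. It starts upright on the bench, to the left of the extractor. Origin at the centre of its underside, z up.
- oil_jar: Jar of wood oil with a dark cap, 60 mm diameter, 88 mm high, standing loose in front of the extractor to the right of the grille; bystander. Origin at the centre of its underside.
- tape_measure: Black pocket tape measure, 48 x 85 x 40 mm, loose on the bench to the right; bystander. Origin at the centre of its underside.
- mallet: Carver's mallet standing on its head, handle up, 72 mm diameter, 235 mm high, loose on the left; bystander. Origin at the centre of its underside.
- offcut_3: Weathered wood offcut, 38 x 83 x 23 mm, loose to the right of the extractor; bystander. Origin at the centre of its underside.
- grille (a point): Centre of the intake grille on the extractor's front face, 38 mm above the bench, straight above the extractor's origin. The grille is a dark rectangle 190 x 56 mm with metal slats, 4 mm proud of the face.
Not all that is in view belongs to the job. Leave any green or turquoise look-alike of the egg_cup alone.

How it is judged (in metres and radians):
At the end, for the whole second after the job is handed in: Knob at rest three clicks (75 degrees, within 6) clockwise of its start. Egg cup upright (within 0.1 rad) and at rest on the bench, its middle within 25 mm of the grille's centre line and 59 to 109 mm in front of the extractor's front face (35 to 85 mm clear). Everything released (distance of knob_pointer from where it was at the start of the episode between 0.0238 and 0.0273 m and value of joint speed_knob above 1.2 rad and x of egg_cup in the frame of extractor between -0.109 and -0.059 m and y of egg_cup in the frame of extractor between -0.025 and 0.025 m and height (world z) of egg_cup below 0.008 m and angle between egg_cup's own z axis and vertical below 0.1 rad and linear speed of egg_cup below 0.02 m/s); the robot touches nothing.
It fails at once if the oil jar was pushed more than 30 mm (distance of oil_jar from where it was at the start of the episode above 0.03 m).
It fails at once if the tape measure was pushed more than 30 mm (distance of tape_measure from where it was at the start of the episode above 0.03 m).
It fails at once if the mallet was pushed more than 30 mm (distance of mallet from where it was at the start of the episode above 0.03 m).
It fails at once if the offcut was pushed more than 30 mm (distance of offcut_3 from where it was at the start of the episode above 0.03 m).
It also fails if it takes over 54 s, if anything falls off the work surface, if the arm or the gripper's body presses on something with over 40 N, if the wrist force passes 120 N, or if a joint passes its speed limit or range.

## Working session

There is one attempt and no reset: what is moved stays moved. The work goes in short steps, Python scripts to look and compute and a shell command to move; the robot and the scene stay as the last step left them, time stands still between calls to the robot, and variables do not carry over. Pictures are saved under pics/ and viewed, at most 10 in all, crops included, and the job is handed in when it is done.

```bash
mkdir -p pics
python3 - <<'E'
from workcell import monitor, vision
import cv2,numpy as np
ims=[]
for n in("scene","side","wrist"):
    im=vision.grab_frame(n); cv2.imwrite(f"pics/{n}0.png",im[...,::-1])
    c=vision.get_calibration(n); print(n,np.round(c["intrinsics"],1).tolist(),np.round(c["R"],3).tolist(),np.round(c["t"],3))
s=monitor.get_state(); print(s["t"],s["position"],np.round(s["eef_rot"],3).tolist(),s["width"])
E
```

```text
scene [[380.0, 0.0, 279.6], [0.0, 380.0, 209.4], [0.0, 0.0, 1.0]] [[0.651, -0.759, -0.004], [-0.293, -0.247, -0.924], [0.701, 0.602, -0.383]] [-0.382  0.282  0.857]
side [[453.8, 0.0, 281.8], [0.0, 453.8, 207.6], [0.0, 0.0, 1.0]] [[0.829, -0.558, -0.016], [-0.246, -0.34, -0.908], [0.501, 0.757, -0.419]] [-0.461  0.222  0.95 ]
wrist [[325.2, 0.0, 277.6], [0.0, 325.2, 209.6], [0.0, 0.0, 1.0]] [[0.327, 0.945, -0.003], [0.906, -0.312, 0.286], [0.27, -0.096, -0.958]] [-0.649 -0.036  0.38 ]
0.15 [0.2115957  0.61430627 0.25580793] [[-0.945, 0.326, -0.0], [0.326, 0.945, -0.001], [0.0, -0.001, -1.0]] 0.08537842846985648
```

View pics/scene0.png

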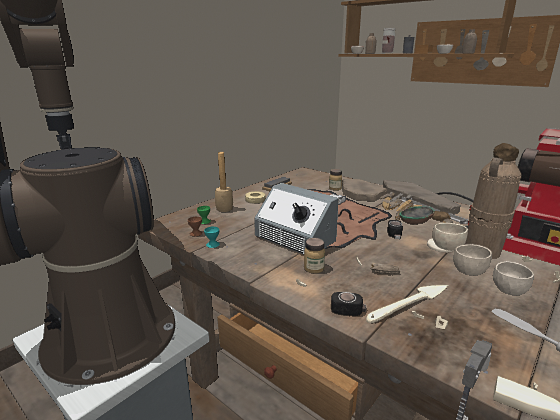

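View pics/side0.png

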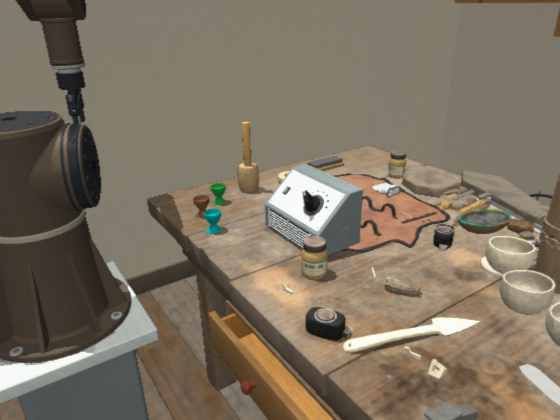

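The scene view shows three cups: reddish-brown at about (195,226), green at (204,215) and turquoise at (212,237). The side view shows them at (202,206), (219,193) and (214,221). The dark reddish one fits the description. The extractor is at (297,215) and (312,210). I'll confirm with an enlarged crop.

Run:
```python
import cv2,numpy as np
a=cv2.imread("pics/scene0.png")[170:270,180:350]; b=cv2.imread("pics/side0.png")[155:265,190:370]
f=lambda i:cv2.resize(i,(800,300),interpolation=cv2.INTER_CUBIC)
def g(i): 
    s=4; return cv2.resize(i,None,fx=s,fy=s,interpolation=cv2.INTER_CUBIC)
cv2.imwrite("pics/cropscene.png",g(a)); cv2.imwrite("pics/cropside.png",g(b))
```

```text
(no output)
```

View pics/cropscene.png

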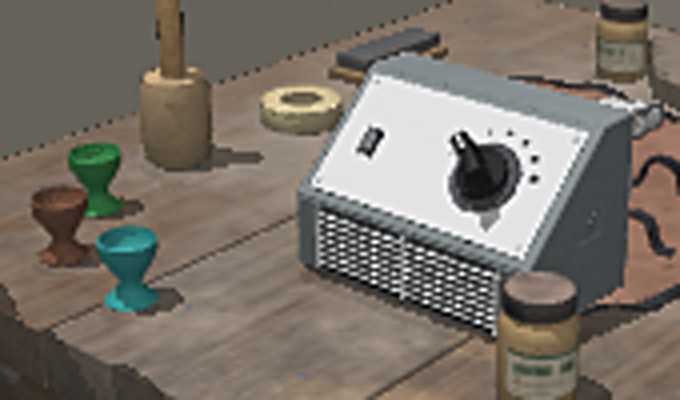

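View pics/cropside.png

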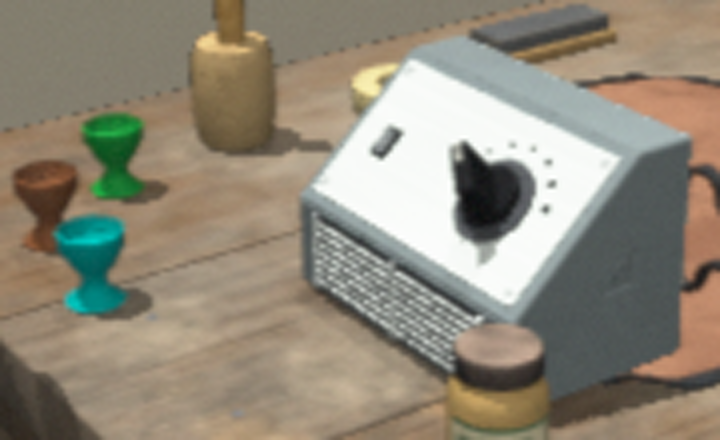

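View pics/wrist0.png

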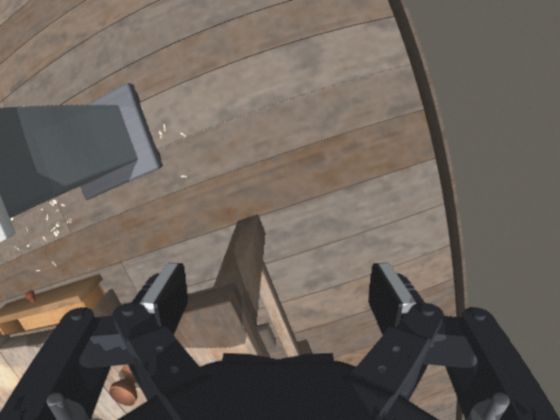

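Crop check: the reddish-brown wooden cup is at scene crop (60,225), the green one at (95,180) and the turquoise one at (128,268). The brown one is the egg cup. The knob pointer's white end is at about (462,140) in the scene crop and (460,150) in the side crop, which is up and to the left, so it is at an early stop. The wrist view shows only floor for now.

```bash
cat > h.py <<'E'
import numpy as np, cv2
from workcell import monitor, vision
def cal(n):
    c=vision.get_calibration(n); return [np.array(c[k]) for k in("intrinsics","R","t")]
def ray(n,uv,c=None):
    K,R,t=c or cal(n); x=(uv[0]-K[0,2])/K[0,0]; y=(uv[1]-K[1,2])/K[1,1]
    if n=="wrist":
        r=np.hypot(x,y); d=np.array([x*np.sinc(r/np.pi),y*np.sinc(r/np.pi),np.cos(r)])
    else: d=np.array([x,y,1.])
    d=R.T@d; return -R.T@t, d/np.linalg.norm(d)
def onz(n,uv,z,c=None):
    o,d=ray(n,uv,c); return o+d*(z-o[2])/d[2]
def tri(*rs):
    A=sum(np.eye(3)-np.outer(d,d) for o,d in rs); b=sum((np.eye(3)-np.outer(d,d))@o for o,d in rs)
    p=np.linalg.solve(A,b); return p, max(np.linalg.norm(np.cross(p-o,d)) for o,d in rs)
def proj(n,X,c=None):
    K,R,t=c or cal(n); p=R@np.array(X)+t
    if n=="wrist":
        a=np.arctan2(np.hypot(p[0],p[1]),p[2]); r=np.hypot(p[0],p[1]); return K[:2,:2]@(p[:2]/r*a)+K[:2,2]
    return K[:2,:2]@(p[:2]/p[2])+K[:2,2]
E
python3 - <<'E'
from h import *
S=lambda x,y:(180+x/4-.4,170+y/4-.4); D=lambda x,y:(190+x/4-.4,155+y/4-.4)
P={"L70":((302,188),(304,198)),"R70":((530,272),(518,311)),"L160":((375,62),(412,45)),"point":((462,138),(459,150)),"skirt":((484,178),(494,198)),
"cuprim":((60,198),(45,172)),"cupfoot":((62,256),(45,240)),"turqrim":((128,240),(90,228)),"greenrim":((95,155),(113,125)),"mallet":((176,155),(233,140)),"jarcap":((540,285),(500,342)),"L0":((302,264),(304,282))}
for k,(a,b) in P.items():
    p,e=tri(ray("scene",S(*a)),ray("side",D(*b))); print(k,p.round(3),round(e,4))
print("rim z", onz("scene",S(60,198),.055).round(3),onz("side",D(45,172),.055).round(3))
E
```

```text
L70 [0.557 0.082 0.077] 0.003
R70 [ 0.568 -0.144  0.075] 0.0034
L160 [0.649 0.081 0.167] 0.0001
point [ 0.578 -0.071  0.157] 0.0005
skirt [ 0.605 -0.071  0.117] 0.0006
cuprim [0.442 0.258 0.06 ] 0.0005
cupfoot [0.434 0.253 0.009] 0.0
turqrim [0.426 0.15  0.06 ] 0.0008
greenrim [0.527 0.318 0.058] 0.0007
mallet [0.654 0.354 0.005] 0.0023
jarcap [ 0.521 -0.187  0.093] 0.0005
L0 [0.556 0.084 0.009] 0.0007
rim z [0.448 0.267 0.055] [0.447 0.271 0.055]
```

```bash
python3 -m crank '[[[0,0,-3.7,-0.334,-0.254,0.056,0.2],[0,0,-3.7,-0.334,-0.254,0.056,0.2],[0,0,-3.7,-0.334,-0.254,0.056,0.2],[0,0,-3.7,-0.334,-0.254,0.056,0.2],[0,0,-3.7,-0.334,-0.254,0.056,0.2],[0,0,-3.7,-0.334,-0.254,0.056,0.2],[0,0,-3.7,-0.334,-0.254,0.056,0.2],[0,0,-3.7,-0.334,-0.254,0.056,0.2],[0,0,-3.7,-0.334,-0.254,0.056,0.2],[0,0,-3.7,-0.334,-0.254,0.056,0.2],[0,0,-3.7,-0.334,-0.254,0.056,0.2],[0,0,-3.7,-0.334,-0.254,0.056,0.2],[0,0,-3.7,-0.334,-0.254,0.056,0.2],[0,0,-3.7,-0.334,-0.254,0.056,0.2],[0,0,-3.7,-0.334,-0.254,0.056,0.2]]]'
python3 - <<'E'
from h import *
s=monitor.get_state(); print(s["t"],s["position"],np.round(s["eef_rot"],3).tolist(),s["q"],s["width"])
c=cal("wrist"); im=vision.grab_frame("wrist"); cv2.imwrite("pics/w1.png",im[...,::-1]); np.savez("pics/w1.npz",K=c[0],R=c[1],t=c[2])
print("cup exp",proj("wrist",[.445,.265,.057],c))
E
```

```text
t: 1.4
position: [0.4441, 0.2667, 0.2004]
eef_rot: [[-0.998, -0.057, 0.0], [-0.057, 0.998, 0.0], [-0.0, 0.0, -1.0]]
wrist_force: [-0.1, 1.0, 0.4]
width: 0.0683
finger_force: 0.0
1.4 [0.44414809 0.2666876  0.20042371] [[-0.998, -0.057, 0.0], [-0.057, 0.998, 0.0], [-0.0, 0.0, -1.0]] [ 2.76237446e+01  2.10484279e+01  1.12021951e+02  1.20201718e-02
  4.69234978e+01 -6.56545812e+01] 0.06830518598875514
cup exp [275.40338535 205.85725331]
```

View pics/w1.png

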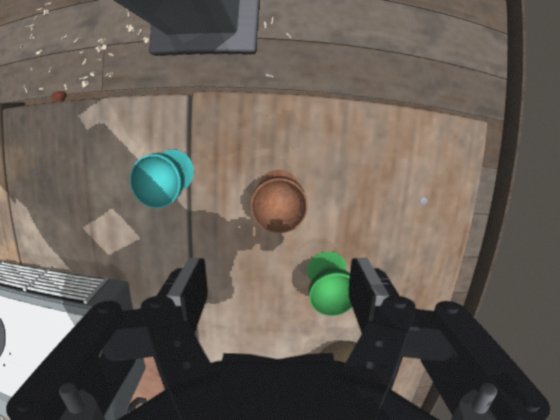

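The wrist view shows the brown cup's rim at (279,205), close to the expected (275,206). Turquoise is at (156,180), green at (332,293), and the extractor's front-left end is at about (130,283).

Run:
```python
from h import *
f=np.load("pics/w1.npz"); c=[f["K"],f["R"],f["t"]]
im=cv2.imread("pics/w1.png"); h=cv2.cvtColor(im,cv2.COLOR_BGR2HSV)
roi=np.zeros(im.shape[:2],np.uint8); roi[160:245,235:325]=1
m=((h[...,0]<14)&(h[...,1]>110)&(roi>0)).astype(np.uint8)
m=cv2.morphologyEx(m,cv2.MORPH_OPEN,np.ones((5,5)))
ys,xs=np.nonzero(m); print(xs.min(),xs.max(),ys.min(),ys.max(),m.sum())
for uv in [(279,205),((xs.min()+xs.max())/2,ys.max()-28)]: print(onz("wrist",uv,.055,c).round(4))
print("width",onz("wrist",(xs.max(),205),.05,c)-onz("wrist",(xs.min(),205),.05,c))
print("extr L70",onz("wrist",(130,283),.07,c).round(3), "turq",onz("wrist",(156,180),.057,c).round(3),"green",onz("wrist",(332,293),.057,c).round(3))
```

```text
252 297 171 224 1528
[0.4447 0.268  0.055 ]
[0.4371 0.2638 0.055 ]
width [-0.00215918  0.03840074  0.        ]
extr L70 [0.524 0.133 0.07 ] turq [0.428 0.162 0.057] green [0.527 0.322 0.057]
```

Run:
```python
from h import *
f=np.load("pics/w1.npz"); c=[f["K"],f["R"],f["t"]]
S=lambda x,y:(180+x/4-.4,170+y/4-.4); D=lambda x,y:(190+x/4-.4,155+y/4-.4)
for n,z,a,b in [("L70",.07,(302,188),(304,198)),("L0",0,(302,264),(304,282)),("R70",.07,(530,272),(518,311)),("L160",.16,(375,62),(412,45)),("turq",.057,(128,240),(90,228)),("cup",.057,(60,198),(45,172))]:
    p=onz("scene",S(*a),z);q=onz("side",D(*b),z); print(n,p.round(3),q.round(3),proj("wrist",p,c).round(0))
print(onz("wrist",(130,283),.16,c).round(3),onz("wrist",(130,283),0.07,c).round(3))
im=cv2.imread("pics/w1.png")[200:420,0:260]; cv2.imwrite("pics/w1c.png",cv2.resize(im,None,fx=2.6,fy=2.6,interpolation=cv2.INTER_CUBIC))
```

```text
L70 [0.574 0.098 0.07 ] [0.562 0.089 0.07 ] [108. 321.]
L0 [0.57  0.097 0.   ] [0.564 0.097 0.   ] [131. 285.]
R70 [ 0.571 -0.143  0.07 ] [ 0.579 -0.131  0.07 ] [-32. 283.]
L160 [0.665 0.095 0.16 ] [0.66  0.097 0.16 ] [ 93. 437.]
turq [0.429 0.154 0.057] [0.429 0.158 0.057] [148. 181.]
cup [0.446 0.264 0.057] [0.445 0.267 0.057] [274. 206.]
[0.468 0.18  0.16 ] [0.524 0.133 0.07 ]
```

```bash
python3 -m crank '[[[0,0,0,-0.001,0.001,0.04,0.2],[0,0,0,-0.001,0.001,0.08,0.2],[0,0,0,-0.001,0.001,0.11,0.2],[0,0,0,-0.001,0.001,0.135,0.2],[0,0,0,-0.001,0.001,0.149,0.2],[0,0,0,-0.001,0.001,0.149,0.2],[0,0,0,-0.001,0.001,0.149,0.2],[0,0,0,-0.001,0.001,0.149,1],[0,0,0,-0.001,0.001,0.149,1],[0,0,0,-0.001,0.001,0.149,1],[0,0,0,-0.001,0.001,0.149,1],[0,0,0,-0.001,0.001,0.149,1],[0,0,0,-0.001,0.001,0.149,1],[0,0,0,-0.001,0.001,0.149,1]]]'
```

```text
t: 2.62
position: [0.4465, 0.2673, 0.0529]
eef_rot: [[-0.998, -0.056, 0.002], [-0.056, 0.998, 0.001], [-0.002, 0.001, -1.0]]
wrist_force: [-1.0, 1.9, 7.7]
width: 0.0452
finger_force: 60.1
```

```bash
python3 -m crank '[[[0,0,0,0,0,-0.04,1],[0,0,0,0,0,-0.08,1],[0,0,0,0,0,-0.12,1],[0,0,0,-0.002,-0.03,-0.13,1],[0,0,0,-0.019,-0.07,-0.13,1],[0,0,0,-0.019,-0.11,-0.13,1],[0,0,0,-0.019,-0.15,-0.13,1],[0,0,0,-0.019,-0.19,-0.13,1],[0,0,0,-0.019,-0.23,-0.13,1],[0,0,0,-0.019,-0.26,-0.13,1],[0,0,0,-0.019,-0.28,-0.13,1],[0,0,0,-0.019,-0.289,-0.13,1],[0,0,0,-0.019,-0.289,-0.13,1],[0,0,0,-0.019,-0.289,-0.13,1],[0,0,0,-0.019,-0.289,-0.13,1]]]'
python3 - <<'E'
from h import *
s=monitor.get_state(); print(s["q"],s["width"])
c=cal("wrist"); im=vision.grab_frame("wrist"); cv2.imwrite("pics/w2.png",im[...,::-1]); np.savez("pics/w2.npz",K=c[0],R=c[1],t=c[2])
E
```

```text
t: 3.87
position: [0.4808, -0.0199, 0.1817]
eef_rot: [[-0.998, -0.056, 0.001], [-0.056, 0.998, 0.0], [-0.001, 0.0, -1.0]]
wrist_force: [0.9, -0.3, 0.3]
width: 0.0453
finger_force: 61.6
[-5.98795860e+00  1.99703941e+01  1.17583644e+02  1.70873274e-02
  4.24135904e+01 -9.92212620e+01] 0.04525595926063169
```

View pics/w2.png

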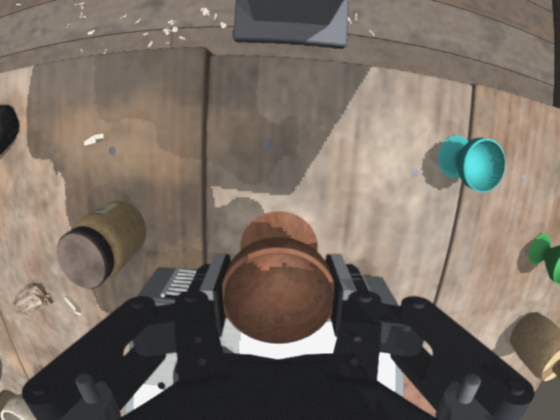

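The wrist view shows the cup held upright between the fingers at (278,290). The extractor's front foot corners are at about (157,269) and (388,277), the jar is at (100,245), and the path is clear.

Run:
```python
from h import *
f=np.load("pics/w2.npz"); c=[f["K"],f["R"],f["t"]]
for z in(0,.07): print([onz("wrist",uv,z,c).round(3) for uv in((157,269),(388,277))])
g=np.load("pics/w1.npz"); print(onz("wrist",(130,283),0,[g["K"],g["R"],g["t"]]).round(3))
im=cv2.imread("pics/w2.png")[240:340,120:420]; cv2.imwrite("pics/w2c.png",cv2.resize(im,None,fx=2.6,fy=2.6,interpolation=cv2.INTER_CUBIC))
```

```text
[array([ 0.57 , -0.145,  0.   ]), array([0.566, 0.104, 0.   ])]
[array([ 0.532, -0.117,  0.07 ]), array([0.528, 0.074, 0.07 ])]
[0.567 0.096 0.   ]
```

View pics/w2c.png

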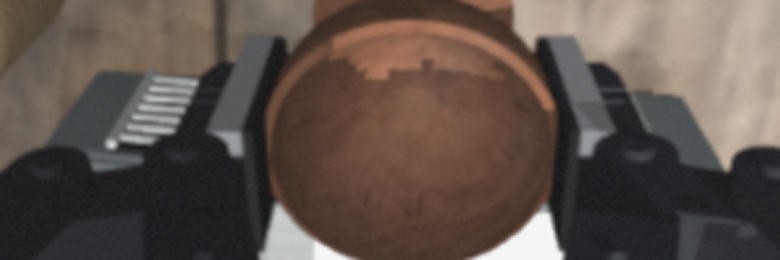

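```bash
python3 -m crank '[[[0,0,0,-0.004,-0.005,0.04,1],[0,0,0,-0.004,-0.005,0.08,1],[0,0,0,-0.004,-0.005,0.105,1],[0,0,0,-0.004,-0.005,0.118,1],[0,0,0,-0.004,-0.005,0.124,1],[0,0,0,-0.004,-0.005,0.128,1],[0,0,0,-0.004,-0.005,0.128,1],[0,0,0,-0.004,-0.005,0.128,1]]]'
```

```text
t: 4.58
position: [0.4857, -0.0251, 0.0541]
eef_rot: [[-0.998, -0.056, 0.001], [-0.056, 0.998, -0.0], [-0.001, -0.0, -1.0]]
wrist_force: [-0.4, 0.0, -0.2]
width: 0.0454
finger_force: 61.6
```

```bash
python3 -m crank '[[[0,0,0,0,0,0.001,1],[0,0,0,0,0,0.002,1],[0,0,0,0,0,0.002,0.8],[0,0,0,0,0,0.002,0.2],[0,0,0,0,0,0.002,0.2],[0,0,0,0,0,0.002,0.2],[0,0,0,0,0,0.002,0.2],[0,0,0,0,0,0.002,0.2],[0,0,0,0,0,-0.01,0.2],[0,0,0,0,0,-0.03,0.2],[0,0,0,0,0,-0.06,0.2],[0,0,0,0,0,-0.1,0.2],[0,0,0,0,0,-0.14,0.2],[0,0,0,0,0,-0.18,0.2],[0,0,0,0,0,-0.20,0.2],[0,0,0,0,0,-0.2,0.2],[0,0,0,0,0,-0.2,0.2]]]'
python3 - <<'E'
from h import *
c=cal("wrist"); im=vision.grab_frame("wrist"); cv2.imwrite("pics/w3.png",im[...,::-1]); np.savez("pics/w3.npz",K=c[0],R=c[1],t=c[2])
E
```

```text
t: 6.0
position: [0.4856, -0.0257, 0.2545]
eef_rot: [[-0.998, -0.056, 0.003], [-0.056, 0.998, -0.0], [-0.003, -0.0, -1.0]]
wrist_force: [0.9, -0.4, 0.1]
width: 0.0679
finger_force: 0.0
```

View pics/w3.png

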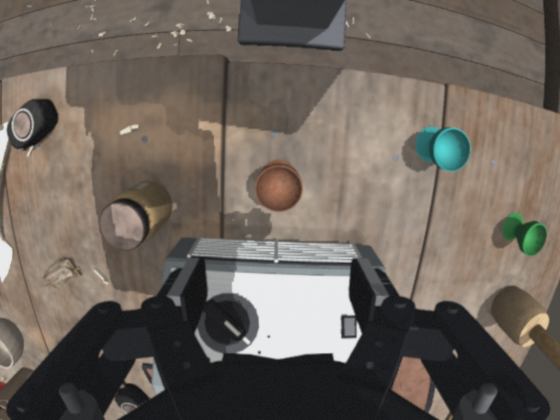

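The cup stands upright and released at (279,187), centred before the grille (its slats' middle is near (276,250)). The knob is seen almost face-on: skirt at about (228,322), with the white pointer line running to (245,342), so it points up and left. Next I measure it on the panel plane.

```bash
cat >> h.py <<'E'
O=np.array([.569,-.0235,0]); ye=np.array([-.02,1,0]); ye/=np.linalg.norm(ye); xe=np.array([ye[1],-ye[0],0])
a=np.deg2rad(42); ze=np.array([0,0,1.]); up=np.cos(a)*xe+np.sin(a)*ze; nn=-np.sin(a)*xe+np.cos(a)*ze
P0=O+.07*ze
def pan(uv,off,c):   # pixel -> (s up slope, y left) on plane at offset
    o,d=ray("wrist",uv,c); p=o+d*((P0+off*nn-o)@nn)/(d@nn); r=p-P0; return np.array([r@up,r@ye])*1000
def panw(s,y,off): return P0+s/1000*up+y/1000*ye+off*nn
E
python3 - <<'E'
from h import *
f=np.load("pics/w3.npz"); c=[f["K"],f["R"],f["t"]]
im=cv2.imread("pics/w3.png"); g=cv2.cvtColor(im,cv2.COLOR_BGR2GRAY)
print("cup",onz("wrist",(279,187),.057,c).round(4), "in ext",((onz("wrist",(279,187),.057,c)-O)@np.c_[xe,ye]).round(4))
def blob(m,seed):
    n,l,st,ct=cv2.connectedComponentsWithStats(m.astype(np.uint8)); k=l[seed[1],seed[0]]; return l==k,st[k],ct[k]
w=g[295:350,198:262]
for r in range(295,352,3): print(r,' '.join('%3d'%v for v in g[r,206:262:2]))
for uv in((202,262),(355,262)): print("panel lower corner",pan(uv,0,c).round(1))
E
```

```text
cup [ 0.4828 -0.0245  0.057 ] in ext [-0.0862  0.0007]
295  43 141 155 147 127  97  77  63  56  59  60  59  59  63  86  95 124 171 203 232 234 235 235 234 234 234 234 234
298  75 144 107  61  56  59  56  56  56  59  59  59  58  60  75  88  89  90  95 124 176 230 233 235 234 235 234 234
301  57  45  31  26  33  49  50  46  41  33  32  33  36  42  50  61  65  80  90  92  97 114 204 232 234 234 234 234
304  25  28  31  30  25  23  25  31  28  28  29  28  29  32  39  38  41  54  81  91  91  91  95 168 229 234 234 234
307  31  30  26  31  30  28  22  22  28  28  26  28  31  28  39  42  42  39  51  80  86  89  92  96 171 229 234 234
310  34  29  32  30  33  26  31  29  20  23  28  28  30  26  32  38  41  42  41  45  68  92  96  95  95 174 234 235
313  33  32  30  32  31  30  32  28  26  27  23  24  28  29  28  29  39  39  41  42  45  83  95  95  96 133 229 235
316  33  31  29  32  32  33  32  32  28  29  28  23  23  22  29  30  30  34  41  43  41  66  95  96  95  98 189 233
319  31  29  28  30  32  31  32  32  33  33  37  30  27  23  28  26  30  32  40  41  41  51  91  96  97  95 157 234
3
[... 524 characters left out ...]
63 131 139  74  32  34  73  96  95  95  96 139 230 234
337  64  63  50  33  30  31  33  28  33  35  32  33  34  29  31  33  39  32  62 156 133  96  95  97 111 211 234 234
340  64  66  64  58  48  36  34  30  32  32  33  35  40  46  44  38  44  67 110 207 230 189 109 115 210 233 234 235
343  72  64  62  60  61  60  55  49  44  42  38  41  55  65  68  80  92  96  95 101 156 207 138 213 234 234 234 234
346 154 106  66  64  65  65  63  64  65  67  84  93  95  96  96  97  97  96  95  97 111 178 227 233 233 233 233 233
349 165 165 154 111  77  67  66  64  65  65  92  97  97  98  98  97  96  99 114 180 227 234 234 234 234 232 229 230
panel lower corner [ -6.3 -78. ]
panel lower corner [-11.7  85.1]
```

Run:
```python
from h import *
from scipy.optimize import least_squares
f=np.load("pics/w3.npz"); c=[f["K"],f["R"],f["t"]]
g=cv2.cvtColor(cv2.imread("pics/w3.png"),cv2.COLOR_BGR2GRAY)
pts=[]
for r in range(298,350,2):
    row=g[r,262:228:-1].astype(int); k=np.argmax(row<165); pts.append((262-k+.5,r))
for off in(.004,.012):
    q=np.array([pan(p,off,c) for p in pts]); 
    s=least_squares(lambda v:np.hypot(q[:,0]-v[0],q[:,1]-v[1])-v[2],[50,-45,22],loss="soft_l1"); print(off,s.x.round(1),np.abs(s.fun).max())
A=pan((225.3,321.3),.044,c);B=pan((239,335.3),.044,c)
# line fit
P=[]
for r in range(320,337):
    w=np.clip(g[r,218:244].astype(float)-45,0,None)
    if w.sum()>60: P.append(pan(((w*np.arange(218,244)).sum()/w.sum(),r),.044,c))
P=np.array(P); vx,vy,x0,y0=cv2.fitLine(P.astype(np.float32),cv2.DIST_HUBER,0,.01,.01).ravel()
print("line",A,B,"angle CCW from up",np.degrees(np.arctan2(vy,vx)),x0,y0); print(P.round(1).tolist())
```

```text
0.004 [ 56.2 -45.9  30.9] 0.6409106841461032
0.012 [ 56.9 -44.9  30.1] 0.6248408633374751
line [ 58.75048861 -42.4258875 ] [ 70.36376706 -29.86208487] angle CCW from up 45.697033 64.15762 -36.797306
[[58.4, -41.7], [59.3, -41.5], [60.2, -41.1], [61.0, -40.4], [61.8, -39.4], [62.7, -38.5], [63.5, -37.5], [64.3, -36.6], [65.1, -35.6], [66.0, -34.6], [66.8, -33.6], [67.6, -32.6], [68.5, -31.9], [69.3, -31.5], [70.2, -31.4], [71.0, -30.3]]
```

```bash
cat >> h.py <<'E'
def togo(Rt,pt):
    from scipy.spatial.transform import Rotation as Ro
    s=monitor.get_state(); R=np.array(s["eef_rot"]); print("rotvec/6deg",(np.degrees(Ro.from_matrix(R.T@Rt).as_rotvec())/6).round(2),"shift",(R.T@(pt-np.array(s["position"]))).round(4),"world",np.round(pt,4))
def knobR(ang):
    b=np.deg2rad(ang); x=-(np.cos(b)*up+np.sin(b)*ye); z=-nn; return np.c_[x,np.cross(z,x),z]
E
python3 - <<'E'
from h import *
print(knobR(50).round(3)); togo(knobR(50),panw(56.5,-45,.118)); togo(knobR(50),panw(56.5,-45,.043))
E
```

```text
[[-0.462 -0.582  0.669]
 [-0.775  0.631  0.013]
 [-0.43  -0.513 -0.743]]
rotvec/6deg [ 3.16 -6.47 -7.62] shift [-0.0456 -0.0462  0.0578] world [ 0.5329 -0.0692  0.1955]
rotvec/6deg [ 3.16 -6.47 -7.62] shift [-0.0957 -0.048   0.1135] world [ 0.5831 -0.0682  0.1398]
```

```bash
python3 -m crank '[[[0.5,-1,-1.2,-0.005,-0.005,0.005,0.5],[1,-2,-2.4,-0.01,-0.01,0.01,0.5],[1.5,-3,-3.6,-0.02,-0.02,0.02,0.5],[2,-4.2,-4.9,-0.03,-0.03,0.03,0.5],[2.6,-5.3,-6.2,-0.04,-0.04,0.045,0.5],[3.16,-6.47,-7.62,-0.0456,-0.0462,0.0578,0.5],[3.16,-6.47,-7.62,-0.0456,-0.0462,0.0578,0.5],[3.16,-6.47,-7.62,-0.0456,-0.0462,0.0578,0.5],[3.16,-6.47,-7.62,-0.0456,-0.0462,0.0578,0.5],[3.16,-6.47,-7.62,-0.0456,-0.0462,0.0578,0.5],[3.16,-6.47,-7.62,-0.0456,-0.0462,0.0578,0.5],[3.16,-6.47,-7.62,-0.0456,-0.0462,0.0578,0.5],[3.16,-6.47,-7.62,-0.0456,-0.0462,0.0578,0.5],[3.16,-6.47,-7.62,-0.0456,-0.0462,0.0578,0.5]]]'
python3 - <<'E'
from h import *
print(np.round(monitor.get_state()["q"],1)); togo(knobR(50),panw(56.5,-45,.118))
c=cal("wrist"); im=vision.grab_frame("wrist"); cv2.imwrite("pics/w4.png",im[...,::-1]); np.savez("pics/w4.npz",K=c[0],R=c[1],t=c[2])
g=cv2.cvtColor(im,cv2.COLOR_RGB2GRAY)
for ang in (25,50,75):
    b=np.deg2rad(ang); A,B=panw(56.5,-45,.044),panw(56.5+20*np.cos(b),-45+20*np.sin(b),.044); print(ang,proj("wrist",A,c).round(1),proj("wrist",B,c).round(1))
u,v=proj("wrist",panw(56.5,-45,.044),c).astype(int); print(u,v)
for r in range(v-45,v+46,5): print(r,' '.join('%3d'%x for x in g[min(r,419),max(u-60,0):u+61:5]))
E
```

```text
t: 7.22
position: [0.5503, -0.0239, 0.2863]
eef_rot: [[-0.523, -0.596, 0.609], [-0.771, 0.636, -0.04], [-0.364, -0.49, -0.792]]
wrist_force: [0.1, -0.2, -0.0]
width: 0.0428
finger_force: 0.0
[  -6.8    6.   131.6   21.6    5.2 -167.4]
rotvec/6deg [ 0.25 -0.86 -0.05] shift [0.077  0.0261 0.0631] world [ 0.5329 -0.0692  0.1955]
25 [307.5 119.7] [296.7 142.8]
50 [307.5 119.7] [307.5 145.3]
75 [307.5 119.7] [318.3 143. ]
307 119
74 139 212 217 216 160 155 157 154 187 201 155 157 153 155 148 143 145 135  82  81  68  66 122 123 121
79 215 216 217 216 159 158 156 158 174 157 160 155 157 153 143 149 146 147 126  84  79  62  95 122 121
84 216 216 216 216 174 156 158 156 158 154 158 159 156 146 142 143 148 145 147 110  82  79  51 111 122
89 217 216 217 216 171 157 157 158 154 153 140 136 144 143 143 145 178 196 190 169  97  89  77  41 118
94 216 217 217 159 196 155 158 146  95  63  56  48  47  64 121 189 216 216 217 215 151  91  88  76  43
99 216 216 214  67 188 155 139  57  57  53  35  28  31  25  52 107 214 216 217 190 159 150  88  85  67
104 216 216 216 214 216 161  61  59  47  31  19  31  
[... 598 characters left out ...]
  87  43  37  44  21  44 215  37  37  38  84  84 216 216 217 216 216 216 217
139 216 200 159 217 215 100  88  70  46  42  25  46 214  36  39  62  86 133 216 217 216 216 216 217 217
144 216 216 216 216 217 185  87  87  70  49  26  44 215  34  63  85  88 215 216 216 218 217 216 216 217
149 216 216 216 216 216 217 174  88  88  83  72 150 127  69  86  88 204 217 217 217 216 216 217 216 216
154 217 217 216 185 142 216 217 185 118  87  86 208  83  85 126 206 217 217 216 216 216 217 216 217 216
159 216 217 216 215 213 217 216 217 216 197 180 172 182 203 217 217 217 216 217 217 217 216 217 216 216
164 213 216 217 217 216 217 217 182 216 217 217 216 217 216 216 208 217 216 216 217 217 217 216 217 216
```

The wrist view data confirms the second stop: the white line sits on the 50° prediction. However, joint 6 has reached its range limit and joint 5 its minimum. I'll fit the arm geometry to find a reachable wrist pose, probably with the grasp half-turned.

```bash
cat > kin.py <<'E'
import numpy as np
from scipy.optimize import least_squares
from scipy.spatial.transform import Rotation as Ro
def fk(q,p):
    a1,d1,L1,L2,e,d6=p; q=np.deg2rad(q); ez=lambda t:Ro.from_euler('z',t); ey=lambda t:Ro.from_euler('y',t)
    R1=ez(q[0]); Ra=R1*ey(q[1]); Rb=Ra*ey(q[2])  # z of Rb = forearm dir
    w=R1.apply([a1,0,d1])+Ra.apply([0,0,L1])+Rb.apply([e,0,L2])
    Rt=Rb*ez(q[3])*ey(q[4])*ez(q[5]+S6)
    return w+Rt.apply([0,0,d6]),Rt.as_matrix()
S6=np.deg2rad(90)
E
python3 - <<'E'
from kin import *; import kin
from workcell import monitor
s=monitor.get_state()
D=[([68.319,27.513,91.461,0,61.026,-2.67],[.2116,.6143,.2558]),([27.6237446,21.0484279,112.021951,.012,46.9235,-65.6546],[.44415,.26669,.20042]),
([-5.98796,19.97039,117.58364,.017,42.4136,-99.2213],[.4808,-.0199,.1817]),(s["q"],s["position"])]
Rs=np.array(s["eef_rot"])
for sg in (90,-90):
    kin.S6=np.deg2rad(sg); print(sg,np.round(fk(s["q"],[0]*6)[1]-Rs,3).tolist(), np.round(fk(D[0][0],[0]*6)[1],2).tolist())
f=lambda p:np.concatenate([fk(q,p)[0]-x for q,x in D]+[.003*(p-np.array([.0,.4,.4,.4,0,.2]))])
r=least_squares(f,[.0,.4,.4,.4,0,.2]); print(r.x.round(4),np.abs(r.fun[:12]).max())
np.save("kin.npy",r.x)
E
```

```text
90 [[0.0, 0.0, 0.0], [0.0, -0.0, -0.0], [0.0, 0.0, 0.0]] [[-0.95, 0.33, 0.0], [0.33, 0.95, 0.0], [-0.0, 0.0, -1.0]]
-90 [[1.043, 1.191, -0.0], [1.542, -1.271, -0.0], [0.731, 0.983, 0.0]] [[0.95, -0.33, 0.0], [-0.33, -0.95, 0.0], [0.0, -0.0, -1.0]]
[-0.0242  0.2888  0.6303  0.446   0.0166  0.3612] 0.030102981625545013
```

```bash
sed -i 's/\[a1,0,d1\]/[a1,.0303,d1]/' kin.py
cat >> kin.py <<'E'
LIM=np.array([[-157.49,157.49],[-46.99,117.5],[13.45,153.17],[-89.5,269.5],[5.16,153.95],[-167.48,167.48]])
def ik(Rt,pt,p,q0):
    f=lambda q:np.r_[(fk(q,p)[0]-pt)*1000,np.degrees(Ro.from_matrix(fk(q,p)[1].T@Rt).as_rotvec())*3]
    r=least_squares(f,np.clip(q0,LIM[:,0]+.01,LIM[:,1]-.01),bounds=(LIM[:,0],LIM[:,1])); return r.x.round(1),np.abs(r.fun).max().round(2)
E
python3 - <<'E'
from kin import *
from h import *
s=monitor.get_state()
D=[([68.319,27.513,91.461,0,61.026,-2.67],[.2116,.6143,.2558]),([27.6237446,21.0484279,112.021951,.012,46.9235,-65.6546],[.44415,.26669,.20042]),
([-5.98796,19.97039,117.58364,.017,42.4136,-99.2213],[.4808,-.0199,.1817]),(s["q"],s["position"])]
g=np.array([.0,.4,.4,.4,0,.2])
f=lambda p:np.concatenate([fk(q,p)[0]-x for q,x in D]+[.0003*(p-g)])
r=least_squares(f,g); print(r.x.round(4),np.abs(r.fun[:12]).max())
np.save("kin.npy",r.x); p=r.x
for off in(.118,.043):
  for flip in(0,180):
    for a in(50,0,-25):
      for q4 in(-60,30,90,180,240):
       for q6 in(-120,-50,30,100):
        q,e=ik(knobR(a+flip),panw(56.5,-45,off),p,[-10,5,128,q4,15,q6])
        if e<.5: print(off,flip,a,q)
E
```

```text
[0.0016 0.3165 0.5971 0.4431 0.0332 0.3466] 7.22578308748889e-05
0.118 0 50 [-19.4  18.7 141.9 145.8  24.7  56.2]
0.118 0 50 [-19.4  18.7 141.9 145.8  24.7  56.2]
0.118 0 50 [-19.4  18.7 141.9 145.8  24.7  56.2]
0.118 0 50 [-19.4  18.7 141.9 145.8  24.7  56.2]
0.118 0 50 [-19.4  18.7 141.9 145.8  24.7  56.2]
0.118 0 50 [-19.4  18.7 141.9 145.8  24.7  56.2]
0.118 0 50 [-19.4  18.7 141.9 145.8  24.7  56.2]
0.118 0 50 [-19.4  18.7 141.9 145.8  24.7  56.2]
0.118 0 50 [-19.4  18.7 141.9 145.8  24.7  56.2]
0.118 0 50 [-19.4  18.7 141.9 145.8  24.7  56.2]
0.118 0 50 [-19.4  18.7 141.9 145.8  24.7  56.2]
0.118 0 50 [-19.4  18.7 141.9 145.8  24.7  56.2]
0.118 0 50 [-19.4  18.7 141.9 145.8  24.7  56.2]
0.118 0 50 [-19.4  18.7 141.9 145.8  24.7  56.2]
0.118 0 0 [-19.4  18.7 141.9 145.8  24.7 106.2]
0.118 0 0 [-19.4  18.7 141.9 145.8  24.7 106.2]
0.118 0 0 [-19.4  18.7 141.9 145.8  24.7 106.2]
0.118 0 0 [-19.4  18.7 141.9 145.8  24.7 106.2]
0.118 0 0 [-19.4  18.7 141.9 145.8  24.7 106.2]
0.118 0 0 [-19.4  18.7 141.9 145.8  24.7 106.2]
0.118 0 0 [-19.4  18.7 141.9 145.8  24.7 106.2]
0.118 0 0 [-1
[... 6470 characters left out ...]
138.2 156.2  30.3 -57.5]
0.043 180 -25 [-16.6  29.3 138.2 156.2  30.3 -57.5]
0.043 180 -25 [-16.6  29.3 138.2 156.2  30.3 -57.5]
0.043 180 -25 [-16.6  29.3 138.2 156.2  30.3 -57.5]
0.043 180 -25 [-16.6  29.3 138.2 156.2  30.3 -57.5]
0.043 180 -25 [-16.6  29.3 138.2 156.2  30.3 -57.5]
0.043 180 -25 [-16.6  29.3 138.2 156.2  30.3 -57.5]
0.043 180 -25 [-16.6  29.3 138.2 156.2  30.3 -57.5]
0.043 180 -25 [-16.6  29.3 138.2 156.2  30.3 -57.5]
0.043 180 -25 [-16.6  29.3 138.2 156.2  30.3 -57.5]
0.043 180 -25 [-16.6  29.3 138.2 156.2  30.3 -57.5]
0.043 180 -25 [-16.6  29.3 138.2 156.2  30.3 -57.5]
0.043 180 -25 [-16.6  29.3 138.2 156.2  30.3 -57.5]
0.043 180 -25 [-16.6  29.3 138.2 156.2  30.3 -57.5]
```

```bash
python3 -m crank '[[[0,0,0,0,0,0,0.5],[0,0,0,0,0,0,0.5]]]'
cat >> kin.py <<'E'
def rows(qs,p,s,n,zoff=0):
    R0,p0=np.array(s["eef_rot"]),np.array(s["position"])
    qs=np.array(qs); u=np.linspace(0,len(qs)-1,n+1)[1:]; prev=None
    for v in u:
        q=np.array([np.interp(v,range(len(qs)),qs[:,k]) for k in range(6)]); x,R=fk(q,p)
        rv=np.degrees(Ro.from_matrix(R0.T@R).as_rotvec())/6
        print(q.round(0).astype(int).tolist(),"tip",(x+.025*R[:,2]).round(3),"|",",".join("%g"%w for w in list(rv.round(2))+list((R0.T@(x-p0)).round(3))))
E
python3 - <<'E'
from kin import *
from h import *
p=np.load("kin.npy"); s=monitor.get_state(); print(np.round(s["q"],1),s["position"])
rows([s["q"],[-10,6,130,60,18,-160],[-16,8,134,110,22,-140]],p,s,18)
E
```

```text
t: 7.43
position: [0.5503, -0.0245, 0.2857]
eef_rot: [[-0.523, -0.597, 0.608], [-0.771, 0.635, -0.04], [-0.362, -0.49, -0.793]]
wrist_force: [0.0, 0.6, -0.8]
width: 0.0429
finger_force: 0.0
[  -6.9    6.   131.6   21.5    5.2 -167.4] [ 0.55031318 -0.02447805  0.28565503]
[-7, 6, 131, 26, 7, -167] tip [ 0.562 -0.022  0.263] | -0.2,-0.01,0.89,0,0.005,-0
[-8, 6, 131, 30, 8, -166] tip [ 0.56  -0.018  0.261] | -0.4,-0.04,1.78,-0.001,0.01,-0
[-8, 6, 131, 34, 9, -165] tip [ 0.558 -0.012  0.26 ] | -0.61,-0.09,2.67,-0.004,0.014,-0.001
[-8, 6, 131, 39, 11, -164] tip [ 0.557 -0.006  0.26 ] | -0.82,-0.15,3.55,-0.007,0.018,-0.001
[-9, 6, 131, 43, 12, -163] tip [0.557 0.001 0.261] | -1.03,-0.24,4.43,-0.013,0.022,-0.002
[-9, 6, 131, 47, 14, -162] tip [0.558 0.008 0.263] | -1.25,-0.35,5.31,-0.019,0.025,-0.003
[-9, 6, 130, 51, 15, -162] tip [0.559 0.016 0.265] | -1.46,-0.47,6.18,-0.026,0.027,-0.005
[-10, 6, 130, 56, 17, -161] tip [0.562 0.024 0.269] | -1.68,-0.62,7.05,-0.035,0.028,-0.006
[-10, 6, 130, 60, 18, -160] tip [0.566 0.032 0.274] | -1.9,-0.79,7.91,-0.044,0.028,-0.008
[-11, 6, 130, 66, 18, -158] tip [0.569 0.033 0.275] | -2.03,-0.85,9.28,-0.046,0.027,-0.007
[-11, 6, 131, 71, 19, -156] tip [0.572 0.032 0.277] | -2.14,-0.93,10.66,-0.047,0.025,-0.006
[-12, 7, 131, 77, 19, -153] tip [0.575 0.031 0.279] | -2.24,-1.01,12.04,-0.048,0.021,-0.006
[-13, 7, 132, 82, 20, -151] tip [0.579 0.029 0.281] | -2.34,-1.1,13.41,-0.049,0.016,-0.005
[-13, 7, 132, 88, 20, -149] tip [0.584 0.025 0.284] | -2.42,-1.21,14.79,-0.049,0.01,-0.004
[-14, 7, 133, 93, 21, -147] tip [0.589 0.019 0.287] | -2.49,-1.33,16.16,-0.048,0.003,-0.003
[-15, 8, 133, 99, 21, -144] tip [0.594 0.013 0.29 ] | -2.55,-1.47,17.53,-0.046,-0.005,-0.002
[-15, 8, 134, 104, 22, -142] tip [0.598 0.004 0.293] | -2.6,-1.63,18.9,-0.043,-0.014,-0.002
[-16, 8, 134, 110, 22, -140] tip [ 0.603 -0.005  0.296] | -2.64,-1.81,20.26,-0.039,-0.024,-0.001
```

```bash
python3 -m crank '[[[-0.2,-0.01,0.89,0,0.005,0,0.5],[-0.4,-0.04,1.78,-0.001,0.01,0,0.5],[-0.61,-0.09,2.67,-0.004,0.014,-0.001,0.5],[-0.82,-0.15,3.55,-0.007,0.018,-0.001,0.5],[-1.03,-0.24,4.43,-0.013,0.022,-0.002,0.5],[-1.25,-0.35,5.31,-0.019,0.025,-0.003,0.5],[-1.46,-0.47,6.18,-0.026,0.027,-0.005,0.5],[-1.68,-0.62,7.05,-0.035,0.028,-0.006,0.5],[-1.9,-0.79,7.91,-0.044,0.028,-0.008,0.5],[-2.03,-0.85,9.1,-0.046,0.027,-0.007,0.5],[-2.14,-0.93,10.28,-0.047,0.025,-0.006,0.5],[-2.24,-1.01,11.5,-0.048,0.021,-0.006,0.5],[-2.34,-1.1,12.7,-0.049,0.016,-0.005,0.5],[-2.42,-1.21,13.9,-0.049,0.01,-0.004,0.5],[-2.49,-1.33,15.1,-0.048,0.003,-0.003,0.5],[-2.55,-1.47,16.3,-0.046,-0.005,-0.002,0.5],[-2.6,-1.63,17.5,-0.043,-0.014,-0.002,0.5],[-2.62,-1.7,18.7,-0.041,-0.02,-0.001,0.5],[-2.64,-1.81,19.9,-0.039,-0.024,-0.001,0.5],[-2.64,-1.81,20.26,-0.039,-0.024,-0.001,0.5]]]'
python3 - <<'E'
from kin import *
from h import *
p=np.load("kin.npy"); s=monitor.get_state(); print(np.round(s["q"],1))
q,e=ik(knobR(230),panw(56.5,-45,.118),p,[-19.4,18.7,141.9,145.8,24.7,-124]); print(q,e)
rows([s["q"],q],p,s,8); togo(knobR(230),panw(56.5,-45,.118))
E
```

```text
t: 9.1
position: [0.5845, -0.011, 0.3115]
eef_rot: [[-0.3, 0.599, 0.743], [0.946, 0.287, 0.151], [-0.123, 0.748, -0.652]]
wrist_force: [0.6, 1.0, 0.1]
width: 0.0429
finger_force: 0.0
[ -16.2    8.1  134.   110.1   22.  -139.7]
[ -19.4   18.7  141.9  145.8   24.7 -123.8] 0.0
[-17, 9, 135, 115, 22, -138] tip [ 0.599 -0.013  0.281] | 0.11,-0.07,1.2,-0.002,-0.014,0.006
[-17, 11, 136, 119, 23, -136] tip [ 0.595 -0.019  0.266] | 0.22,-0.18,2.4,-0.005,-0.029,0.011
[-17, 12, 137, 123, 23, -134] tip [ 0.59  -0.026  0.251] | 0.33,-0.32,3.59,-0.008,-0.045,0.016
[-18, 13, 138, 128, 23, -132] tip [ 0.584 -0.034  0.237] | 0.44,-0.49,4.77,-0.011,-0.061,0.02
[-18, 15, 139, 132, 24, -130] tip [ 0.577 -0.042  0.222] | 0.55,-0.71,5.95,-0.015,-0.078,0.024
[-19, 16, 140, 137, 24, -128] tip [ 0.569 -0.05   0.207] | 0.66,-0.96,7.11,-0.018,-0.096,0.026
[-19, 17, 141, 141, 24, -126] tip [ 0.561 -0.06   0.192] | 0.76,-1.24,8.27,-0.022,-0.114,0.028
[-19, 19, 142, 146, 25, -124] tip [ 0.55  -0.069  0.177] | 0.86,-1.57,9.41,-0.026,-0.134,0.029
rotvec/6deg [ 0.88 -1.57  9.4 ] shift [-0.0254 -0.1343  0.0286] world [ 0.5329 -0.0692  0.1955]
```

Branch followed exactly. On to the pre-grasp.

```bash
python3 -m crank '[[[0.11,-0.07,1.15,-0.002,-0.014,0.006,0.5],[0.22,-0.18,2.3,-0.005,-0.029,0.011,0.5],[0.33,-0.32,3.45,-0.008,-0.045,0.016,0.5],[0.44,-0.49,4.6,-0.011,-0.061,0.02,0.5],[0.55,-0.71,5.75,-0.015,-0.078,0.024,0.5],[0.66,-0.96,6.9,-0.018,-0.096,0.026,0.5],[0.76,-1.24,8.05,-0.022,-0.114,0.028,0.5],[0.86,-1.5,9.2,-0.025,-0.13,0.029,0.5],[0.88,-1.57,9.4,-0.0254,-0.1343,0.0286,0.5],[0.88,-1.57,9.4,-0.0254,-0.1343,0.0286,0.5],[0.88,-1.57,9.4,-0.0254,-0.1343,0.0286,0.5]]]'
python3 - <<'E'
from h import *
print(np.round(monitor.get_state()["q"],1)); togo(knobR(230),panw(56.5,-45,.043))
c=cal("wrist"); im=vision.grab_frame("wrist"); cv2.imwrite("pics/w5.png",im[...,::-1]); np.savez("pics/w5.npz",K=c[0],R=c[1],t=c[2])
g=cv2.cvtColor(im,cv2.COLOR_RGB2GRAY)
for o in (.044,.032): print(proj("wrist",panw(56.5,-45,o),c))
b=np.deg2rad(50);print("tip",proj("wrist",panw(56.5+20*np.cos(b),-45+20*np.sin(b),.044),c))
s=monitor.get_state();R=np.array(s["eef_rot"]);print("axis px at 37mm",[proj("wrist",np.array(s["position"])+R[:,2]*d,c).round(1) for d in(.074,.086,.118)])
u,v=proj("wrist",panw(56.5,-45,.044),c).astype(int)
for r in range(v-50,min(v+51,420),5): print(r,' '.join('%3d'%x for x in g[r,u-60:u+61:4]))
E
```

```text
t: 10.02
position: [0.534, -0.0691, 0.1968]
eef_rot: [[0.453, 0.588, 0.67], [0.784, -0.621, 0.015], [0.425, 0.518, -0.742]]
wrist_force: [0.6, 0.9, 0.6]
width: 0.0428
finger_force: 0.0
[ -19.4   18.5  141.7  145.1   24.4 -123.9]
rotvec/6deg [ 0.   -0.02  0.13] shift [-0.0013 -0.0012  0.0752] world [ 0.5831 -0.0682  0.1398]
[277.30476734 234.4709365 ]
[277.32075501 227.98664514]
tip [277.72591299 203.90718801]
axis px at 37mm [array([279.8, 232.2]), array([279.7, 225.8]), array([279.5, 211.5])]
184 198 198 198 198 199 198 199 199 198 118  76  76  76  77  75 140 165  77  76  76  76  78 148 199 200 198 165 136 199 198 199
189 198 199 199 198 198 198 200 189  86  77  78  76  77  73  55  71  79  64  75  76  77  76  77 113 198 199 198 199 198 199 198
194 197 198 198 199 198 200 197  81  77  77  77  58  33  33  24  17  18  25  40  41  68  78  77  76 100 199 198 199 199 200 198
199 198 200 198 199 200 199 113  78  75  77  32  36  30  19  24  23  26  18  26  34  40  44  77  79  77 179 198 199 197 147 191
204 199 199 199 198 199 186  76  76  75  33  34  31  24  22  27  63  62  28  27  32  34  
[... 1386 characters left out ...]
  31  32 149 199 199 198 199 198 198 200 189  21  80 107 106
264 108 106  61  26  93 199 198 197 198 195 122 123 126 109  74  83  81  94 198 198 199 199 199 198 200 198 170  19  35 107 107
269 107 106  33  26  51 119 197 200 199 199 152 143 169 170 155 151 144 199 198 199 198 198 199 197 199 199 164  15  26  93 106
274 105  82  24  25  42 117 116 196 198 198 197 199 199 161 131 133 168 186 199 198 199 198 199 198 198 198 142  16  20  45 108
279 108  39  25  28  30 108 114 117 187 200 198 198 195 133 132 131 134 144 200 199 199 198 198 199 199 199 126  18  18  28 103
284  96  25  25  23  25  83 100 117 119 176 199 198 142 138 133 132 132 138 200 199 198 199 199 198 198 151  70  10  21  21  65
```

The bar centre is at (279,232), right on the tool axis (279.8,232), and aligned. I advance straight in and grip.

```bash
python3 -m crank '[[[0,0,0,0,0,0.03,0.5],[0,0,0,0,0,0.055,0.5],[0,0,0,0,0,0.068,0.5],[0,0,0,0,0,0.073,0.5],[0,0,0,0,0,0.073,0.5],[0,0,0,0,0,0.073,0.5]]]'
python3 -m crank '[[[0,0,0,0,0,0,0.7],[0,0,0,0,0,0,1],[0,0,0,0,0,0,1],[0,0,0,0,0,0,1],[0,0,0,0,0,0,1],[0,0,0,0,0,0,1]]]'
```

```text
t: 10.57
position: [0.5825, -0.0678, 0.143]
eef_rot: [[0.454, 0.587, 0.67], [0.782, -0.623, 0.015], [0.426, 0.518, -0.742]]
wrist_force: [-0.0, -0.7, 1.0]
width: 0.0428
finger_force: 0.0
t: 11.07
position: [0.5826, -0.0683, 0.1437]
eef_rot: [[0.455, 0.585, 0.671], [0.782, -0.624, 0.014], [0.427, 0.518, -0.741]]
wrist_force: [-7.0, -1.2, 11.2]
width: 0.0135
finger_force: 59.7
```

```bash
python3 -m crank '[[[0,0,1,0,0,0,1],[0,0,2,0,0,0,1],[0,0,3,0,0,0,1],[0,0,4,0,0,0,1],[0,0,5,0,0,0,1],[0,0,6,0,0,0,1],[0,0,7,0,0,0,1],[0,0,8,0,0,0,1],[0,0,9,0,0,0,1],[0,0,10,0,0,0,1],[0,0,11,0,0,0,1],[0,0,12,0,0,0,1],[0,0,12.5,0,0,0,1],[0,0,12.6,0,0,0,1],[0,0,12.6,0,0,0,1],[0,0,12.6,0,0,0,1]]]'
python3 -c "
from h import *
s=monitor.get_state();print(np.round(s['q'],1),s['wrist_torque'])"
```

```text
t: 12.4
position: [0.5827, -0.0687, 0.1438]
eef_rot: [[0.679, -0.296, 0.672], [-0.41, -0.912, 0.013], [0.608, -0.285, -0.741]]
wrist_force: [-7.4, -4.8, 12.2]
width: 0.0132
finger_force: 59.7
[-16.7  28.7 138.1 155.7  29.9 -56.9] [-0.79838679 -0.13863677 -0.79088737]
```

```bash
python3 -m crank '[[[0,0,0,0,0,0,0.8],[0,0,0,0,0,0,0.5],[0,0,0,0,0,0,0.5],[0,0,0,0,0,0,0.5],[0,0,0,0,0,0,0.5],[0,0,0,0,0,-0.01,0.5],[0,0,0,0,0,-0.03,0.5],[0,0,0,0,0,-0.06,0.5],[0,0,0,0,0,-0.09,0.5],[0,0,0,0,0,-0.1,0.5],[0,0,0,0,0,-0.1,0.5],[0,0,0,0,0,-0.1,0.5]]]'
python3 - <<'E'
from h import *
c=cal("wrist"); im=vision.grab_frame("wrist"); cv2.imwrite("pics/w6.png",im[...,::-1]); np.savez("pics/w6.npz",K=c[0],R=c[1],t=c[2])
for a in(0,-25,-50):
    b=np.deg2rad(a); print(a,[proj("wrist",panw(57+r*np.cos(b),-45+r*np.sin(b),.044),c).round(1) for r in(0,20)])
sc=vision.grab_frame("scene");sd=vision.grab_frame("side")
S=lambda i,y,x:cv2.resize(i[y:y+100,x:x+133][...,::-1],(400,300),interpolation=cv2.INTER_CUBIC)
o=np.vstack([np.hstack([S(sc,175,190),S(sd,155,205)]),np.hstack([cv2.resize(im[...,::-1],(400,300)),S(im,165,210)])]); cv2.imwrite("pics/final.png",o)
E
```

```text
t: 13.4
position: [0.5157, -0.0698, 0.2178]
eef_rot: [[0.68, -0.295, 0.672], [-0.409, -0.912, 0.013], [0.609, -0.284, -0.741]]
wrist_force: [0.2, -1.3, 0.1]
width: 0.0426
finger_force: 0.0
0 [array([277.8, 220.4]), array([265.7, 195.7])]
-25 [array([277.8, 220.4]), array([277.8, 193.1])]
-50 [array([277.8, 220.4]), array([290. , 195.7])]
```

View pics/final.png

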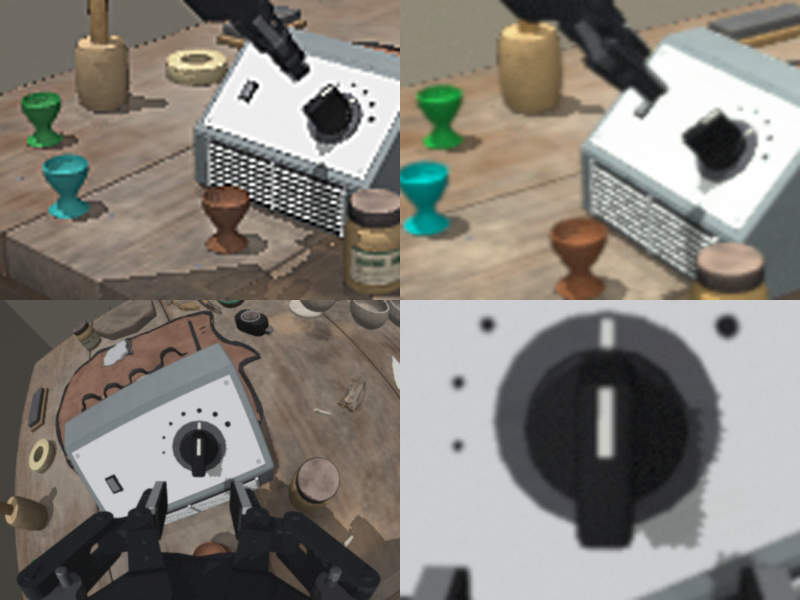

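The pointer line now sits vertical in the wrist crop at (605,420), matching the −25° prediction, so the knob is exactly three clicks up. The cup stands upright in front of the grille at (225,220) in the scene panel. The bystanders haven't moved and the gripper is clear.

```bash
python3 -c "
from workcell import bot
print(bot.finish_job())"
```

```text
the job is handed in; nothing more can be done
None
```

I handed the job in. The egg cup stands upright, centred in front of the grille with about 6 cm clear, the knob is turned up exactly three clicks, both are released, and the bystanders look unmoved in the last pictures. The hand-in returned no verdict.

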